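Wind the pastry timer past its top mark and back to the red marker

TASK

Start the bench timer for the next tray of eclairs: twist its blue dial clockwise until the pointer has gone past the green top mark, then turn it back down until the pointer stands at the red marker, and let go. The timer stands loose on its mat and would spin round with the dial, so bear down on it gently while you turn: its body must not slide or twist on the mat, and you must not crush it. Do not touch the red marker, and leave the bowl, the tub and the tray where they are.

Things in the scene. Friction and masses are not known exactly. Their poses are not given: they have to be found in the camera images.
- timer: White round bench timer, 100 mm across, 38 mm high without its dial, 0.4 kg, loose on four feet (40 mm from its axis) on the mat. Origin: centre of its underside, z up. Ticks every 5 minutes on its face: 0 in its own -x direction, growing clockwise seen from above, 5 degrees (0.0873 rad) a minute; the broad green tick is 60, the top mark. Over 35 N between timer and mat (its 4 N weight included) breaks it.
- dial (a joint): Dial angle in rad about the timer's upright axis: 0 at the 0 mark, growing clockwise from above (winding up), 5.236 at the green top mark, hard stop at 5.50. It starts 42 to 52 minutes up, stays where left and resists with 0.24 N m either way. Unless pressed down with at least 6 N (9 N if the mat is slippery), the whole timer spins instead; 12 to 18 N is a good press, also borne through the grip.
- dial_grip (a point): Point on the dial's axis, 60.5 mm above the timer's underside; its x axis points along the grip bar to the pointer, z up. The dial is a blue disc (66 mm across, top 43.5 mm above the timer's underside) with an upright bar 46 mm long (x), 16 mm thick (y), its top 73.5 mm above the timer's underside, 30 mm above the disc. A yellow line on bar and disc points to +x only.
- pointer_tip (a point): Tip of the dial's yellow pointer line at the blue disc's edge, 33 mm from the dial's axis, 43.5 mm above the timer's underside; x axis points outward.
- marker: Small red reminder tab (7.5 x 4.5 x 3 mm) on the timer's face just outside the blue disc, set between 42 and 54 minutes; it slides round the face if pushed, so fingers must not touch it. Origin on the dial's axis 38 mm above the timer's underside; its x axis points from the axis to the tab.
- marker_tip (a point): Top of the red tab, 41.5 mm from the dial's axis, 41 mm above the timer's underside.
- mat: Fixed black rubber mat, 150 x 150 x 4 mm, origin at the centre of its underside on the bench. The timer stands at its centre; at the start their x axes agree. Timer and mat hardly give: once the dial is held or touched, the press grows by some 30 to 50 N for each mm of further lowering, so lower in steps of 0.1 to 0.3 mm and read the force.
- bowl: Steel bowl, 130 mm across, 55 mm high, origin at the centre of its underside; stands to one side of the timer. Bystander.
- tub: White open tub, 110 mm across, 85 mm high, origin at the centre of its underside; stands to the other side of the timer. Bystander.
- tray: Aluminium tray of eclairs, 130 x 300 mm, 33 mm high, origin at the centre of its underside; lies beyond the timer. Bystander.
Mind the look-alikes: they are no part of the job. Leave any brown or orange look-alike of the timer alone.

How it is judged:
By the outcome, as a careful person would: the job done as asked, in the order asked, and still so for the second after the job is handed in, with the robot touching nothing.
It also fails if it takes over 72 s, if anything falls off the work surface, if the arm or the gripper's body presses on something with over 40 N, if the wrist force passes 120 N, or if a joint passes its speed limit or range.

ROBOT

A 7-joint arm with a two-finger parallel gripper is mounted at the origin on the work surface. World frame = base frame: x ahead of the robot, y to its left, z up, the work surface at z = 0. Lengths are in m, angles in rad, forces in N, time in s.
With the tool pointing down it reaches from about 0.425 to 0.875 m from the base axis. Payload 8.4 kg.
Tool frame: the origin (TCP) lies on the centre line of the jaws, within the pads' length; the fingertips stand 17 mm ahead of it and the grasp point (between the pads) lies 2 mm behind it (manip.tcp_to_tips is the distance from the TCP to the fingertips, in m); z points along the fingers, y is the line along which they close (so a half turn about z gives the same grasp; the last joint's range is limited). The gripper opens to 87 mm and grips with 3 to 60 N. Pads are 19 mm wide; open, the fingers measure 117 mm over their backs; the gripper's body (75 mm by 190 mm) begins 51 mm behind the grasp point.
Start: joints at [1.103, 0.333, 0.04, 1.465, -0.013, 1.343, -0.059], TCP at [0.234, -0.606, 0.24] pointing down, gripper open.
Joint ranges: [-2.58, 2.58], [-0.38, 2.09], [-1.3, 1.39], [0.25, 2.4], [-1.5, 4.64], [0.08, 2.09], [-2.65, 2.65]. Speed limits (rad/s): [2.22, 2.22, 2.79, 2.79, 3.14, 3.14, 3.14].

INTERFACE

Orientations are given as a unit quaternion [w, x, y, z].
In Python, from bench import manip gives the robot as it stands.
- The arm moves only by the tool step_arm, never from a script. Its argument "motion" is text: rows parted by semicolons, each of 5 numbers parted by spaces: the shift along the tool's x, y, z in cm, then the turn about the tool's z in degrees, then the opening, from 0 (shut) to 1 (fully open). In form: dx dy dz spin jaw; .... A call has 1 to 10 rows; each row shifts and turns the commanded pose from where the row before left it, along the tool's axes as they then stand; what a row does not reach is not made up. A row lasts 1/12 s, in which the tool goes at most 41.7 mm and 7.16 degrees, less where a joint would pass 70% of its speed; a pose out of reach is approached as far as the arm can. A call is refused whole if a number of a shift passes 4.17 or a number of a turn 7.16, either way. A call with a gripper value outside its range is refused whole. The fingers move at their own pace and stop on an object; "squeeze" is the grip in N (left out, the last holds). Time passes only in rows, so rows that do not move let the fingers close. It gives the time, the measured TCP pose, the force, the opening and the grip force at its end, in the units of the state.
- manip.observe(): the state, without advancing time (a new reading comes with each control period).
- manip.camera(name): name is "scene" or "side" or "wrist"; returns the picture (480x640x3 uint8, red, green, blue); there is no depth.
- manip.camera_params(name): a dict with "intrinsics" (3x3 intrinsics, pixels), "R" (3x3) and "t" (3): a world point X has camera coordinates R X + t; the wrist camera has in their place "T_tool_cam" (4x4, takes a point from camera to tool coordinates, whose origin is the TCP and whose axes are the flange's). Camera axes: x right, y down, z forward; pixel columns grow to the right and rows downward; lengths in m; the calibration is good to about 2 mm. A picture is of the moment at which its call begins: read the wrist's pose just before it. camera_params takes no time and is no camera call.
- manip.job_done(): hands the job in; it is judged then, once.
The state is a dict: "time": time; "qpos": joint angles; "dq": joint speeds; "effort": joint torques, N m; "tcp_pos": TCP position; "eef_rot": TCP orientation; "contact_force": force on the tool from outside, world axes, zero at the start; "wrist_torque": the same for the moment, N m; "opening": opening from 0.0 (shut) to 1.0 (fully open); "finger_force": force on a finger pad.
Only numpy, scipy, OpenCV 4.12 (cv2) and the standard library are available. Lean on these libraries where they do the work, as an engineer would, in place of code of your own. Each camera call takes 0.05 s, during which the arm holds its last target. There are 200 camera calls.

## Working session

There is one attempt and no reset: what is moved stays moved. The work goes in short steps, Python scripts to look and compute and a tool call to move; the robot and the scene stay as the last step left them, time stands still between calls to the robot, and variables do not carry over. Pictures are saved under pics/ and viewed, at most 10 in all, crops included, and the job is handed in when it is done.

Besides the shell and the picture viewer there is one more tool, called after ">>>" by a JSON object that holds its "op" and its "data", one argument or row to a line. step_arm: Moves the arm, as the interface text tells. Its arguments: {"type":"object","properties":{"motion":{"type":"string"},"squeeze":{"type":"number"}},"required":["motion"]}

```bash
mkdir -p pics
python3 - <<'E'
from bench import manip
import cv2,numpy as np
s=manip.observe();print(s)
ims=[manip.camera(n) for n in("scene","side")]
for n,i in zip(("scene","side"),ims): cv2.imwrite(f"pics/{n}0.png",i[...,::-1])
for n in("scene","side","wrist"): print(n,manip.camera_params(n))
E
```

```text
{'time': 0.0, 'qpos': array([ 1.10282237,  0.33389588,  0.03985752,  1.46626592, -0.01338785,
        1.34331676, -0.0584595 ]), 'dq': array([ 0.00016426, -0.00087633,  0.00137653, -0.00088275, -0.00138895,
        0.00080464,  0.00095695]), 'effort': array([-3.83544129e-04, -6.56351638e+01,  1.33493744e+00, -4.03800058e+01,
       -5.97118540e-02,  4.49270813e-02,  1.16574211e-04]), 'tcp_pos': array([ 0.23412525, -0.60589204,  0.23867137]), 'eef_rot': array([-7.83716527e-04,  9.83044704e-01,  1.83364265e-01, -2.05114333e-04]), 'contact_force': array([ 0.71135181, -0.49164669,  0.12956387]), 'wrist_torque': array([-0.03202123, -0.00076978, -0.04106265]), 'finger_force': 0.0, 'opening': 1.0027785306403008}
scene {'intrinsics': array([[490.82913782,   0.        , 318.96554161],
       [  0.        , 490.82913782, 236.74005518],
       [  0.        ,   0.        ,   1.        ]]), 'R': array([[-0.27690812,  0.96085647,  0.00876005],
       [ 0.79416844,  0.23398368, -0.5608459 ],
       [-0.54094212, -0.14834583, -0.82787387]]), 't': array([ 0.08748791, -0.37560388,  1.24034193])}
side 
[... 238 characters left out ...]
    [-4.61896251e-01,  4.96421690e-01, -7.34994802e-01],
       [ 5.00553146e-01, -5.38204347e-01, -6.78072732e-01]]), 't': array([0.43833456, 0.26641526, 0.86714497])}
wrist {'intrinsics': array([[343.76519107,   0.        , 312.68600403],
       [  0.        , 343.76519107, 241.00377627],
       [  0.        ,   0.        ,   1.        ]]), 'T_tool_cam': array([[-6.04898963e-04, -9.59917054e-01, -2.80283576e-01,
         7.77050711e-02],
       [ 9.99999235e-01, -2.78246524e-04, -1.20522551e-03,
        -1.00598098e-03],
       [ 1.07892860e-03, -2.80284090e-01,  9.59916488e-01,
        -1.44256641e-01],
       [ 0.00000000e+00,  0.00000000e+00,  0.00000000e+00,
         1.00000000e+00]])}
```

View pics/scene0.png

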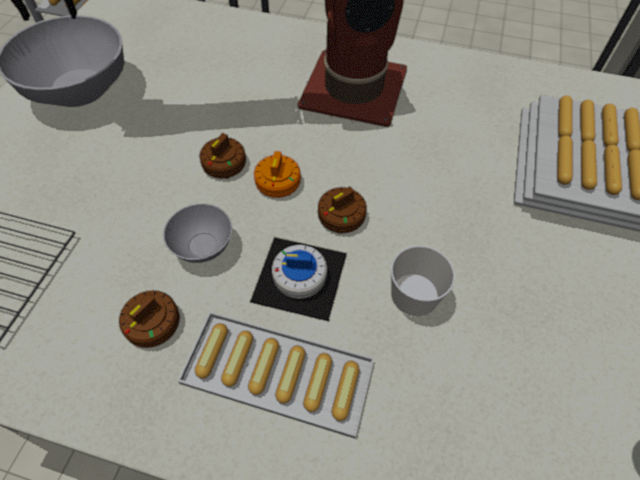

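View pics/side0.png

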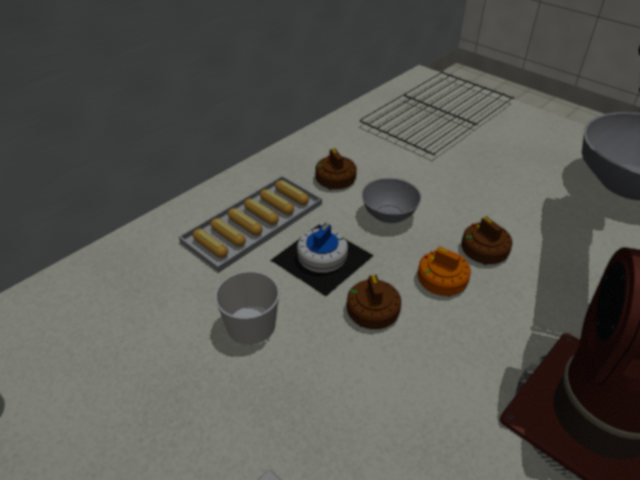

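The scene view shows the white and blue timer at about (299,270). The mat corners are near (275,240), (346,253), (330,317) and (252,300), with the bowl at (198,233), the tub at (421,281) and the tray beyond.

```bash
cat > h.py <<'E'
from bench import manip
import numpy as np, cv2
from scipy.spatial.transform import Rotation as Ro
def cam(name,s=None):
    p=manip.camera_params(name);K=p["intrinsics"]
    if name!="wrist": return K,p["R"],p["t"]
    T=np.eye(4);T[:3,:3]=Ro.from_quat(np.roll(s["eef_rot"],-1)).as_matrix();T[:3,3]=s["tcp_pos"]
    W=np.linalg.inv(T@p["T_tool_cam"]);return K,W[:3,:3],W[:3,3]
def onplane(c,uv,z):
    K,R,t=c;o=-R.T@t
    d=np.c_[np.atleast_2d(uv),np.ones(len(np.atleast_2d(uv)))]@np.linalg.inv(K).T@R
    return o+d*((z-o[2])/d[:,2])[:,None]
def proj(c,X):
    K,R,t=c;x=(np.atleast_2d(X)@R.T+t)@K.T;return x[:,:2]/x[:,2:]
def tool(s): return Ro.from_quat(np.roll(s["eef_rot"],-1)).as_matrix()
E
python3 - <<'E'
from h import *
c=cam("scene");m=onplane(c,[[275,240],[346,253],[330,317],[252,300]],.004)
print(m,m.mean(0),np.linalg.norm(np.diff(m,axis=0),axis=1))
c2=cam("side");m2=onplane(c2,[[272,258],[315,224],[373,257],[326,293]],.004);print(m2.mean(0))
print("bowl rim",onplane(c,[[198,228]],.055),"tub",onplane(c,[[421,268]],.085))
s=manip.observe();R=tool(s);print(R)
t=m.mean(0);print("tool shift cm",R.T@(t+[0,0,.2]-s["tcp_pos"])*100)
E
```

```text
[[ 0.49547173 -0.03917482  0.004     ]
 [ 0.4852255   0.10373023  0.004     ]
 [ 0.62516974  0.10972811  0.004     ]
 [ 0.63265377 -0.03658967  0.004     ]] [0.55963019 0.03442346 0.004     ] [0.14327191 0.14007271 0.14650906]
[0.5609658  0.03455814 0.004     ]
bowl rim [[ 0.54202854 -0.17319     0.055     ]] tub [[0.52905754 0.24401687 0.085     ]]
[[ 9.32754681e-01  3.60511182e-01 -6.26880497e-04]
 [ 3.60511711e-01 -9.32753749e-01  1.32320498e-03]
 [-1.07694943e-04 -1.46022340e-03 -9.99998928e-01]]
tool shift cm [ 53.4434263  -47.99143182   3.53876644]
```

>>> {"op": "step_arm", "data": {
  "motion": "3 -2.7 0 0 1;3 -2.7 0 0 1;3 -2.7 0 0 1;3 -2.7 0 0 1;3 -2.7 0 0 1;3 -2.7 0 0 1;3 -2.7 0 0 1;3 -2.7 0 0 1;3 -2.7 0 0 1"
}}

```text
time: 0.85
tcp_pos: [0.3988, -0.2803, 0.2394]
eef_rot: [0.0, 0.983, 0.183, -0.0]
contact_force: [0.9, 0.5, -0.0]
opening: 0.997
finger_force: 0.0
```

>>> {"op": "step_arm", "data": {
  "motion": "3 -2.7 0.4 0 1;3 -2.7 0.4 0 1;3 -2.7 0.4 0 1;3 -2.7 0.4 0 1;3 -2.7 0.4 0 1;3 -2.7 0.4 0 1;3 -2.7 0.4 0 1;3 -2.7 0.4 0 1;2 -2 0.4 0 0.4;0 0 0 0 0.4"
}}

```text
time: 1.68
tcp_pos: [0.5566, 0.0389, 0.2025]
eef_rot: [-0.002, 0.982, 0.187, -0.0]
contact_force: [-1.0, 0.5, -0.6]
opening: 0.919
finger_force: 0.0
```

>>> {"op": "step_arm", "data": {
  "motion": "0 0 0 0 0.4;0 0 0 0 0.4;0 0 0 0 0.4"
}}

```text
time: 1.93
tcp_pos: [0.5558, 0.0301, 0.2035]
eef_rot: [0.0, 0.983, 0.182, -0.0]
contact_force: [0.1, -0.3, -0.0]
opening: 0.706
finger_force: 0.0
```

Run:
```python
from h import *
s=manip.observe();im=manip.camera("wrist");cv2.imwrite("pics/w1full.png",im[...,::-1])
c=cam("wrist",s);p=proj(c,[[.56,.034,.045]])[0];print(s["qpos"],s["tcp_pos"],s["opening"],s["contact_force"],p)
u,v=p.astype(int);x0,y0=max(u-150,0),max(v-120,0);cr=im[y0:y0+240,x0:x0+300];print(x0,y0)
cv2.imwrite("pics/w1.png",cv2.resize(cr[...,::-1],None,fx=2.5,fy=2.5,interpolation=cv2.INTER_CUBIC))
```

```text
[ 0.33524077  0.20974733 -0.53333461  1.72117508  0.11271342  1.2415469
 -1.42897317] [0.55575508 0.03011523 0.2034852 ] 0.7060168419171882 [ 0.06772851 -0.30311172 -0.0093475 ] [311.80070345 223.87055266]
161 103
```

View pics/w1.png

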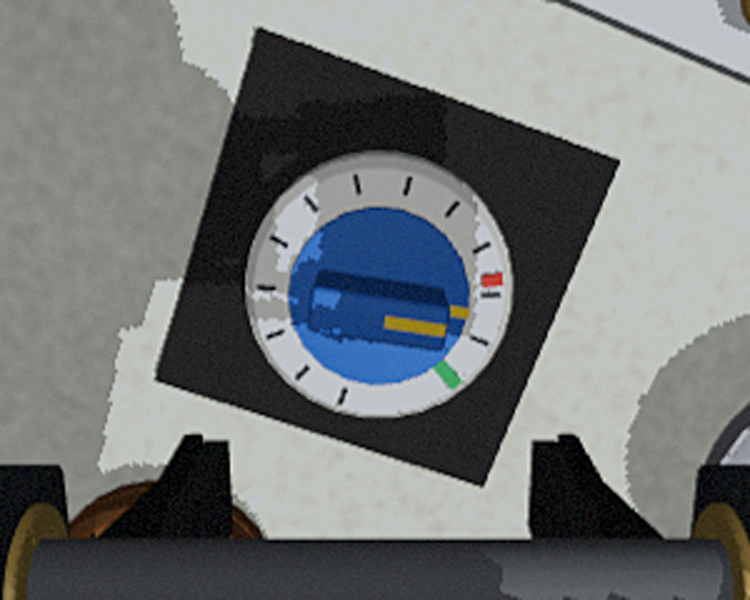

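The crop shows the timer face. The 0 tick is at (345,397) and the ticks count clockwise to the green one at (447,375). The red tab is at (491,279), between 45 and 50, and the pointer tip on the disc is at about (460,312).

```bash
cat >> h.py <<'E'
def fit(P):
    A=np.c_[2*P[:,:2],np.ones(len(P))];x=np.linalg.lstsq(A,(P[:,:2]**2).sum(1),rcond=None)[0]
    return x[:2],np.sqrt(x[2]+x[:2]@x[:2])
def blobs(im,kind,roi):
    h=cv2.cvtColor(im,cv2.COLOR_RGB2HSV);lo,hi={"red":((0,120,90),(8,255,255)),"yel":((20,120,90),(32,255,255)),"grn":((50,100,80),(80,255,255)),"blu":((100,100,40),(125,255,255))}[kind]
    m=cv2.inRange(h,lo,hi);k=np.zeros_like(m);x0,y0,x1,y1=roi;k[y0:y1,x0:x1]=m[y0:y1,x0:x1]
    n,_,st,ce=cv2.connectedComponentsWithStats(k);return [(int(st[i,4]),ce[i].round(1).tolist()) for i in range(1,n) if st[i,4]>5]
E
python3 - <<'E'
from h import *
s=manip.observe();im=cv2.imread("pics/w1full.png")[...,::-1].copy();c=cam("wrist",s)
t=np.array([[345,397],[303,373],[275,335],[266,288],[278,240],[311,203],[358,184],[408,186],[452,208],[482,247],[490,294],[479,341]])/2.5+[161,103]
P=onplane(c,t,.042);C,r=fit(P);print("centre",C,"r",r)
ang=lambda p:np.arctan2(-(p[1]-C[1]),p[0]-C[0])  # clockwise
a=np.unwrap([ang(p) for p in P]);z0=np.mean(a-np.arange(12)*np.radians(25));print("zero dir (cw)",np.degrees(z0),"resid",np.degrees(a-z0-np.arange(12)*np.radians(25)).round(1))
mins=lambda p:np.degrees((ang(p)-z0)%(2*np.pi))/5
roi=(255,160,370,275)
for k,z in(("red",.045),("yel",.0475),("yel",.0775),("grn",.042)):
    for n,ce in blobs(im,k,roi):
        p=onplane(c,[ce],z)[0];print(k,z,n,ce,"min",mins(p),"rad mm",np.hypot(*(p[:2]-C))*1e3)
np.save("cal.npy",[*C,z0])
R=tool(s);print("shift",(R.T@(np.r_[C,.08]-s["tcp_pos"]))*100,"tool y cw ang",np.degrees(np.arctan2(-R[1,1],R[0,1])))
E
```

```text
centre [0.5618611  0.03409271] r 0.04103339360929984
zero dir (cw) 178.25870894547378 resid [-1.5 -0.7 -0.6 -0.3  0.4  0.5  0.8  0.6  0.2  0.1 -0.1  0.5]
red 0.045 36 [357.5, 214.5] min 48.2241818625171 rad mm 41.16323104967405
yel 0.0475 27 [344.4, 227.4] min 51.886393722327355 rad mm 29.228047663733914
yel 0.0475 99 [326.5, 233.1] min 57.57091590388096 rad mm 16.10451412640453
yel 0.0775 27 [344.4, 227.4] min 48.80024380565857 rad mm 26.242458163261347
yel 0.0775 99 [326.5, 233.1] min 51.80560081159889 rad mm 11.736699519066065
grn 0.042 56 [339.9, 252.5] min 60.004219141818716 rad mm 39.56664315941931
shift [ 0.71424422 -0.17147038 12.36194112] tool y cw ang 68.99807649995827
```

>>> {"op": "step_arm", "data": {
  "motion": "0.71 -0.17 0 0 0.4;0 0 1 -6.8 0.4;0 0 1 -6.8 0.4;0 0 1 -6.8 0.4;0 0 1 -6.8 0.4;0 0 1 -6.8 0.4;0 0 1 -6.8 0.4;0 0 1 -6.8 0.4;0 0 1 -6.8 0.4;0 0 1 -6.8 0.4"
}}

```text
time: 2.82
tcp_pos: [0.5624, 0.0352, 0.1133]
eef_rot: [0.0, 0.751, 0.66, 0.0]
contact_force: [0.7, -0.1, 0.6]
opening: 0.396
finger_force: 0.0
```

>>> {"op": "step_arm", "data": {
  "motion": "0 0 0 -6.8 0.4;0 0 0 -6.8 0.4;0 0 0 -6.7 0.4;0 0 0 0 0.4;0 0 0 0 0.4;0 0 0 0 0.4"
}}

```text
time: 3.32
tcp_pos: [0.5622, 0.0354, 0.1137]
eef_rot: [0.0, 0.627, 0.779, 0.0]
contact_force: [0.6, -0.2, -0.9]
opening: 0.404
finger_force: 0.0
```

```bash
cat > look.py <<'E'
from h import *
import sys
s=manip.observe();im=manip.camera("wrist");c=cam("wrist",s);R=tool(s);X,Y,z0=np.load("cal.npy")
print("q",s["qpos"].round(3),"tcp",s["tcp_pos"].round(4),"open",s["opening"],"F",s["contact_force"].round(2),"tau",s["wrist_torque"].round(3))
print("shift to axis cm",(R.T@(np.r_[X,Y,.0665]-s["tcp_pos"])*100).round(2))
ya=np.degrees(np.arctan2(-R[1,1],R[0,1]));print("tool y cw",ya,"-> x-aligned minutes",((ya+90-np.degrees(z0))%180/5).round(2),"+36n")
u,v=proj(c,[[X,Y,.045]])[0].astype(int)
for k,z in(("red",.045),("yel",.0475),("yel",.0775),("grn",.042)):
    for n,ce in blobs(im,k,(max(u-130,0),max(v-130,0),u+130,v+130)):
        p=onplane(c,[ce],z)[0];d=p[:2]-[X,Y];print(k,z,n,ce,"min %.2f r %.1f"%(np.degrees((np.arctan2(-d[1],d[0])-z0)%(2*np.pi))/5,np.hypot(*d)*1e3))
if len(sys.argv)>1:
    x0,y0=max(u-160,0),max(v-120,0);cv2.imwrite(f"pics/{sys.argv[1]}.png",cv2.resize(im[y0:y0+240,x0:x0+320,::-1],None,fx=2.5,fy=2.5,interpolation=cv2.INTER_CUBIC))
    print("crop",x0,y0)
E
python3 look.py w2
```

```text
q [ 0.47   0.348 -0.724  1.798  0.258  1.092 -0.129] tcp [0.5622 0.0354 0.1137] open 0.40416523882224176 F [ 0.65 -0.24 -0.9 ] tau [ 0.043 -0.101  0.022]
shift to axis cm [-0.12 -0.07  4.72]
tool y cw -12.362232005100328 -> x-aligned minutes 15.88 +36n
red 0.045 32 [328.1, 316.0] min 48.28 r 38.4
yel 0.0475 180 [310.5, 303.5] min 51.98 r 25.8
yel 0.0475 254 [222.2, 337.0] min 61.91 r 80.2
yel 0.0475 240 [403.2, 337.4] min 41.66 r 82.3
yel 0.0475 10 [217.3, 383.1] min 59.34 r 112.1
yel 0.0475 8 [237.9, 383.1] min 58.02 r 103.7
yel 0.0475 13 [387.0, 383.0] min 45.54 r 104.7
yel 0.0775 180 [310.5, 303.5] min 51.89 r 10.8
yel 0.0775 254 [222.2, 337.0] min 63.50 r 61.9
yel 0.0775 240 [403.2, 337.4] min 40.07 r 64.2
yel 0.0775 10 [217.3, 383.1] min 60.21 r 87.3
yel 0.0775 8 [237.9, 383.1] min 58.83 r 79.3
yel 0.0775 13 [387.0, 383.0] min 44.67 r 80.5
crop 150 146
```

View pics/w2.png

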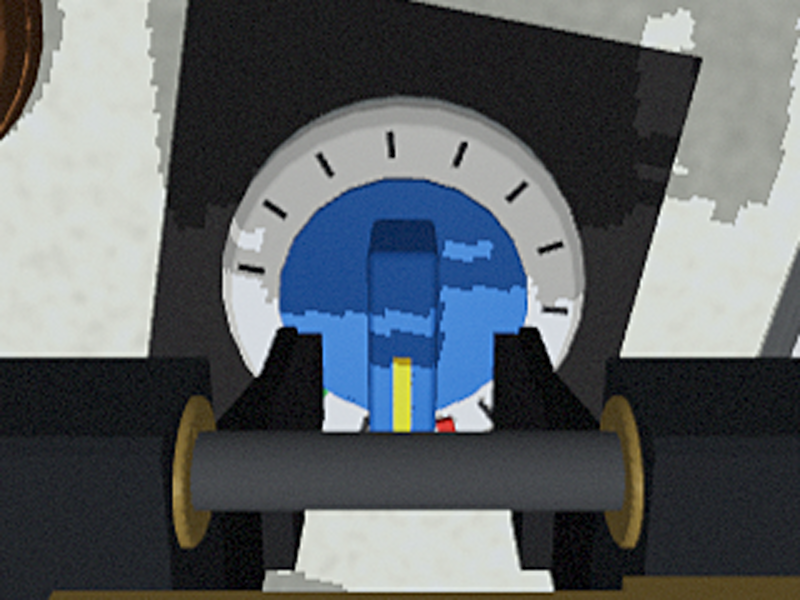

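The bar lies along the tool x axis between the fingers. Its edges are at crop x of about 370 and 437, and the inner finger edges are at about 322 and 495. I will go lower and compare the gaps at equal depth.

>>> {"op": "step_arm", "data": {
  "motion": "-0.12 -0.1 1.5 0 0.4;0 0 1.5 0 0.4;0 0 0.6 0 0.4;0 0 0 0 0.3;0 0 0 0 0.3;0 0 0 0 0.3"
}}

```text
time: 3.87
tcp_pos: [0.5618, 0.0346, 0.0784]
eef_rot: [0.0, 0.625, 0.78, 0.0]
contact_force: [0.5, -0.0, 0.4]
opening: 0.315
finger_force: 0.0
```

```bash
python3 look.py w3
```

```text
q [ 0.455  0.389 -0.709  1.83   0.293  1.028 -0.151] tcp [0.5618 0.0346 0.0784] open 0.3152092847594861 F [ 0.49 -0.05  0.38] tau [-0.086 -0.11   0.019]
shift to axis cm [-0.05 -0.    1.19]
tool y cw -12.605852763046418 -> x-aligned minutes 15.83 +36n
red 0.045 31 [333.1, 351.5] min 48.40 r 43.4
yel 0.0475 238 [237.6, 337.2] min 62.77 r 52.3
yel 0.0475 235 [387.7, 337.8] min 40.81 r 53.6
yel 0.0475 44 [311.0, 352.6] min 51.92 r 40.5
yel 0.0475 6 [188.7, 383.3] min 61.87 r 96.4
yel 0.0475 6 [366.5, 383.0] min 46.18 r 69.9
yel 0.0475 8 [378.9, 383.1] min 45.16 r 73.8
yel 0.0775 238 [237.6, 337.2] min 66.18 r 37.1
yel 0.0775 235 [387.7, 337.8] min 37.46 r 38.5
yel 0.0775 44 [311.0, 352.6] min 51.92 r 20.1
yel 0.0775 6 [188.7, 383.3] min 63.51 r 72.0
yel 0.0775 6 [366.5, 383.0] min 44.59 r 46.6
yel 0.0775 8 [378.9, 383.1] min 43.46 r 50.5
crop 151 167
```

View pics/w3.png

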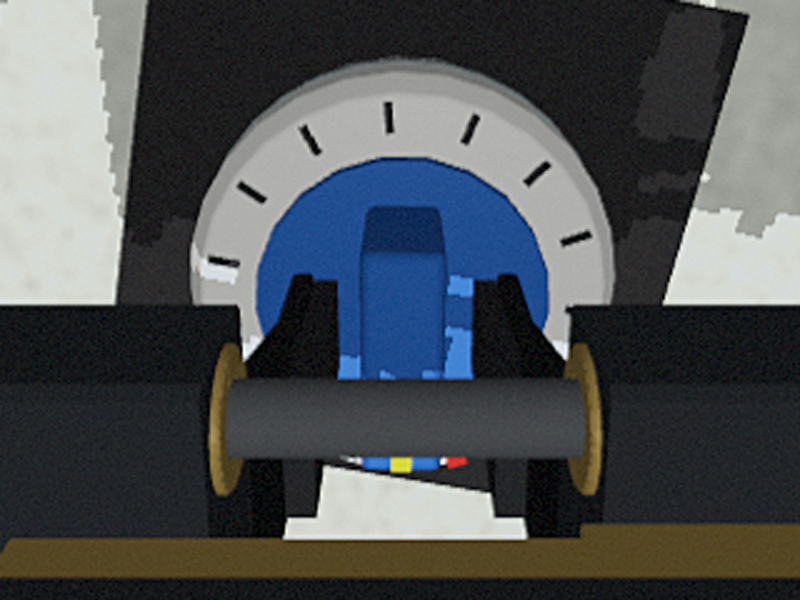

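Both gaps are visible: 23 px on the left and 28 px on the right, so I shift 0.5 mm along -y and go down.

>>> {"op": "step_arm", "data": {
  "motion": "-0.05 -0.05 0 0 0.3;0 0 0.6 0 0.3;0 0 0.5 0 0.25;0 0 0 0 0.25;0 0 0 0 0.22;0 0 0 0 0.22"
}}

```text
time: 4.42
tcp_pos: [0.5608, 0.0338, 0.0664]
eef_rot: [-0.0, 0.625, 0.781, -0.0]
contact_force: [0.2, 0.5, 0.4]
opening: 0.226
finger_force: 0.0
```

>>> {"op": "step_arm", "data": {
  "motion": "0 0 0 0 0.2;0 0 0 0 0.17;0 0 0 0 0.15;0 0 0 0 0.1;0 0 0 0 0.1",
  "squeeze": 8
}}

```text
time: 4.83
tcp_pos: [0.5613, 0.0338, 0.0667]
eef_rot: [0.0, 0.625, 0.781, 0.0]
contact_force: [1.2, 0.9, -0.7]
opening: 0.182
finger_force: 8.0
```

>>> {"op": "step_arm", "data": {
  "motion": "0 0 0 0 0;0 0 0 0 0;0 0 0 0 0",
  "squeeze": 45
}}

```text
time: 5.08
tcp_pos: [0.5612, 0.0339, 0.0668]
eef_rot: [0.0, 0.625, 0.781, 0.0]
contact_force: [3.4, 0.7, -0.5]
opening: 0.182
finger_force: 45.0
```

>>> {"op": "step_arm", "data": {
  "motion": "0 0 0.02 0 0;0 0 0 0 0;0 0 0 0 0"
}}

```text
time: 5.33
tcp_pos: [0.5613, 0.0338, 0.0667]
eef_rot: [0.0, 0.625, 0.781, 0.0]
contact_force: [3.0, 0.6, 3.5]
opening: 0.179
finger_force: 45.0
```

>>> {"op": "step_arm", "data": {
  "motion": "0 0 0.02 0 0;0 0 0 0 0;0 0 0.02 0 0;0 0 0 0 0;0 0 0 0 0"
}}

```text
time: 5.75
tcp_pos: [0.5613, 0.0339, 0.0666]
eef_rot: [0.0, 0.625, 0.781, 0.0]
contact_force: [-0.8, 0.9, 8.4]
opening: 0.179
finger_force: 45.0
```

>>> {"op": "step_arm", "data": {
  "motion": "0 0 0.02 0 0;0 0 0 0 0;0 0 0 0 0;0 0 0 0 0"
}}

```text
time: 6.08
tcp_pos: [0.5613, 0.0339, 0.0667]
eef_rot: [0.0, 0.625, 0.781, 0.0]
contact_force: [-0.5, 0.8, 11.1]
opening: 0.18
finger_force: 45.0
```

>>> {"op": "step_arm", "data": {
  "motion": "0 0 0.02 0 0;0 0 0 0 0;0 0 0.01 0 0;0 0 0 0 0;0 0 0 0 0"
}}

```text
time: 6.5
tcp_pos: [0.5613, 0.0339, 0.0666]
eef_rot: [0.0, 0.625, 0.781, 0.0]
contact_force: [-2.3, 0.9, 12.8]
opening: 0.178
finger_force: 45.0
```

>>> {"op": "step_arm", "data": {
  "motion": "0 0 0 1 0;0 0 0 1 0;0 0 0 1 0;0 0 0 1 0;0 0 0 0 0"
}}

```text
time: 6.92
tcp_pos: [0.5614, 0.0339, 0.0666]
eef_rot: [0.001, 0.652, 0.758, 0.0]
contact_force: [-0.4, 0.7, 12.6]
opening: 0.182
finger_force: 45.0
```

>>> {"op": "step_arm", "data": {
  "motion": "0 0 0.01 1.5 0;0 0 0 1.5 0;0 0 0 1.5 0;0 0 0 1.5 0;0 0 0 1.5 0;0 0 0 0 0"
}}

```text
time: 7.42
tcp_pos: [0.5615, 0.0339, 0.0666]
eef_rot: [0.001, 0.701, 0.714, 0.0]
contact_force: [-1.7, 0.5, 13.0]
opening: 0.178
finger_force: 45.0
```

```bash
python3 look.py w4 | grep -v 0.0775
```

```text
q [ 0.419  0.393 -0.665  1.842  0.286  1.002 -0.346] tcp [0.5615 0.0339 0.0666] open 0.1782700508171625 F [-1.71  0.52 13.04] tau [0.006 0.255 0.138]
shift to axis cm [0.02 0.04 0.01]
tool y cw -1.0552810514929865 -> x-aligned minutes 18.14 +36n
yel 0.0475 226 [262.1, 336.5] min 64.07 r 35.8
yel 0.0475 223 [363.2, 337.7] min 44.40 r 36.2
yel 0.0475 158 [312.5, 359.4] min 54.18 r 37.4
yel 0.0475 7 [207.0, 383.0] min 63.82 r 79.5
crop 152 175
```

View pics/w4.png

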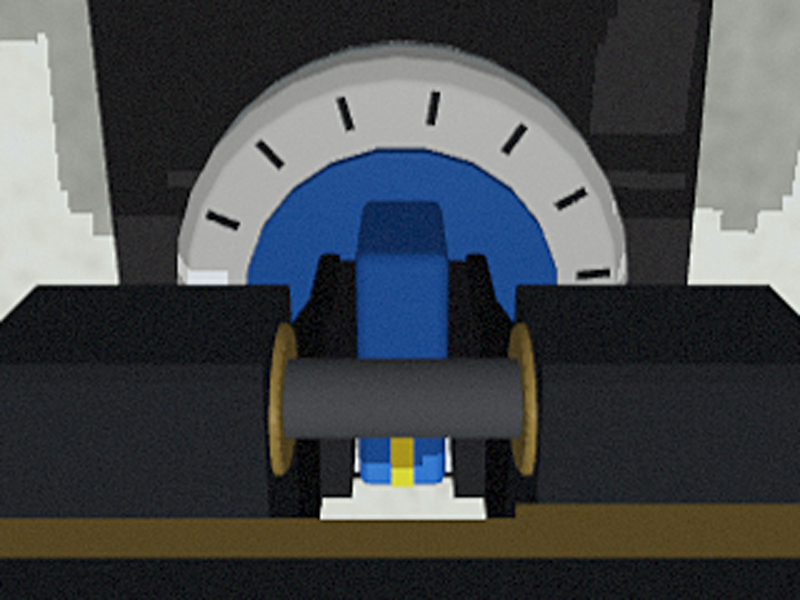

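The bar is gripped and the pointer (crop (402,480)) has turned with it. I check whether the ticks still sit on whole fives.

```bash
cat > ticks.py <<'E'
from h import *
import sys
def check(px,off):
    s=manip.observe();c=cam("wrist",s);X,Y,z0=np.load("cal.npy")
    P=onplane(c,np.array(px)/2.5+off,.042);C,r=fit(P);d=P[:,:2]-C
    print("fit centre",C,r,"cal",X,Y,"min",(np.degrees((np.arctan2(-d[:,1],d[:,0])-z0)%(2*np.pi))/5).round(2))
E
python3 - <<'E'
from ticks import *
check([(222,220),(270,153),(345,113),(433,107),(514,138),(571,198),(593,274)],[152,175])
E
```

```text
fit centre [0.56185428 0.03460227] 0.040878822243784176 cal 0.5618611021074377 0.03409271130438962 min [ 4.84  9.92 14.88 19.89 24.89 29.9  34.96]
```

>>> {"op": "step_arm", "data": {
  "motion": "0 0 0 1.5 0;0 0 0 1.5 0;0 0 0 1.5 0;0 0 0 1.5 0;0 0 0 1.5 0;0 0 0 1.5 0"
}}

```text
time: 7.97
tcp_pos: [0.5616, 0.0339, 0.0666]
eef_rot: [0.001, 0.754, 0.657, 0.0]
contact_force: [-0.3, -0.9, 12.2]
opening: 0.182
finger_force: 45.0
```

>>> {"op": "step_arm", "data": {
  "motion": "0 0 0 1.5 0;0 0 0 1.5 0;0 0 0 1.5 0;0 0 0 1.5 0;0 0 0 1.5 0;0 0 0 1.5 0"
}}

```text
time: 8.47
tcp_pos: [0.5617, 0.0338, 0.0666]
eef_rot: [0.001, 0.803, 0.595, 0.001]
contact_force: [-0.3, -0.2, 11.3]
opening: 0.175
finger_force: 45.0
```

>>> {"op": "step_arm", "data": {
  "motion": "0 0 0.02 0 0;0 0 0 0 0;0 0 0.01 1.5 0;0 0 0 1.5 0;0 0 0 1.5 0;0 0 0 1.5 0;0 0 0 1.5 0;0 0 0 0 0"
}}

```text
time: 9.13
tcp_pos: [0.5618, 0.0338, 0.0666]
eef_rot: [0.001, 0.841, 0.541, 0.001]
contact_force: [-1.0, -0.3, 14.3]
opening: 0.181
finger_force: 45.0
```

>>> {"op": "step_arm", "data": {
  "motion": "0 0 0 1.5 0;0 0 0 1.5 0;0 0 0 1.5 0;0 0 0 1.5 0;0 0 0 1.5 0;0 0 0 1.5 0;0 0 0 1.5 0;0 0 0 0 0;0 0 0 0 0"
}}

```text
time: 9.88
tcp_pos: [0.562, 0.0337, 0.0666]
eef_rot: [0.001, 0.887, 0.463, 0.001]
contact_force: [0.2, 0.2, 13.5]
opening: 0.181
finger_force: 45.0
```

```bash
python3 look.py w5 | grep -v 0.0775
```

```text
q [ 0.327  0.369 -0.551  1.846  0.229  0.988 -0.93 ] tcp [0.562  0.0337 0.0666] open 0.18140691904634268 F [ 0.16  0.23 13.48] tau [-0.102  0.023  0.056]
shift to axis cm [ 0.02 -0.03  0.01]
tool y cw 34.87918923617745 -> x-aligned minutes 25.32 +36n
yel 0.0475 227 [262.1, 336.5] min 71.27 r 35.9
yel 0.0475 224 [363.2, 337.5] min 51.62 r 36.1
yel 0.0475 169 [312.5, 360.1] min 61.42 r 38.0
yel 0.0475 10 [200.5, 383.0] min 71.36 r 82.4
yel 0.0475 13 [218.8, 383.2] min 70.33 r 74.9
yel 0.0475 10 [248.5, 383.1] min 68.22 r 64.2
yel 0.0475 17 [265.3, 383.1] min 66.71 r 59.3
yel 0.0475 8 [289.0, 383.2] min 64.19 r 54.7
yel 0.0475 10 [354.1, 383.3] min 56.62 r 57.9
yel 0.0475 15 [375.2, 395.7] min 55.34 r 70.9
yel 0.0475 7 [386.9, 395.9] min 54.46 r 74.6
yel 0.0475 9 [363.0, 396.0] min 56.37 r 67.9
yel 0.0475 6 [395.5, 396.0] min 53.87 r 77.5
crop 153 174
```

View pics/w5.png

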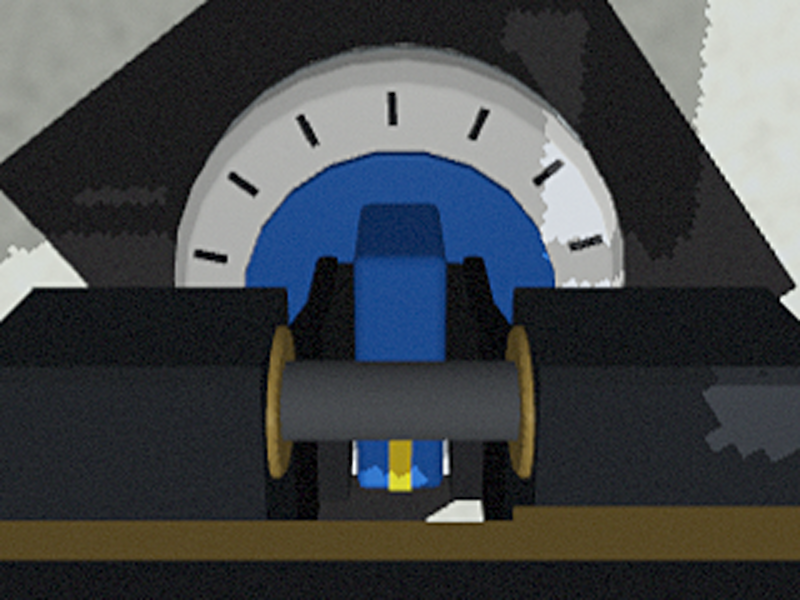

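The pointer is now at (400,485) in the crop with the bar still gripped. I check the ticks again.

Run:
```python
from ticks import *
check([(210,257),(243,183),(308,130),(392,108),(479,124),(548,173),(586,242)],[153,174])
```

```text
fit centre [0.56186241 0.03421555] 0.04100627867171076 cal 0.5618611021074377 0.03409271130438962 min [ 9.85 14.96 19.95 24.9  29.92 34.92 39.84]
```

>>> {"op": "step_arm", "data": {
  "motion": "0 0 0 -1 0;0 0 0 -1.5 0;0 0 0 -1.5 0;0 0 0 -1.5 0;0 0 0 -1.5 0;0 0 0 -1.5 0;0 0 0 -1.5 0"
}}

```text
time: 10.52
tcp_pos: [0.5618, 0.0338, 0.0666]
eef_rot: [0.001, 0.843, 0.539, 0.001]
contact_force: [-0.8, 0.5, 14.6]
opening: 0.177
finger_force: 45.0
```

>>> {"op": "step_arm", "data": {
  "motion": "0 0 0 -1.5 0;0 0 0 -1.5 0;0 0 0 -1.5 0;0 0 0 -1.5 0;0 0 0 -1.5 0;0 0 0 -1.5 0;0 0 0 -1.5 0;0 0 0 -1.5 0"
}}

```text
time: 11.18
tcp_pos: [0.5617, 0.0338, 0.0666]
eef_rot: [0.001, 0.782, 0.624, 0.001]
contact_force: [-1.3, 0.3, 16.1]
opening: 0.18
finger_force: 45.0
```

>>> {"op": "step_arm", "data": {
  "motion": "0 0 0 -1.5 0;0 0 0 -1.5 0;0 0 0 -1.5 0;0 0 0 -1.5 0;0 0 0 -1.5 0;0 0 0 -1.5 0;0 0 0 -1.5 0;0 0 0 -1.5 0"
}}

```text
time: 11.85
tcp_pos: [0.5615, 0.0339, 0.0666]
eef_rot: [0.001, 0.712, 0.702, 0.0]
contact_force: [-2.9, 0.5, 16.3]
opening: 0.178
finger_force: 45.0
```

>>> {"op": "step_arm", "data": {
  "motion": "0 0 -0.02 -1.5 0;0 0 0 -1.5 0;0 0 0 -1.5 0;0 0 0 -1.5 0;0 0 0 -1.5 0;0 0 0 -1.5 0;0 0 0 -1.5 0;0 0 0 -1.5 0"
}}

```text
time: 12.52
tcp_pos: [0.5613, 0.0339, 0.0666]
eef_rot: [0.0, 0.635, 0.773, 0.0]
contact_force: [-2.8, 0.6, 15.5]
opening: 0.175
finger_force: 45.0
```

>>> {"op": "step_arm", "data": {
  "motion": "0 0 0 -1.5 0;0 0 0 -1.5 0;0 0 0 -1.5 0;0 0 0 -1.5 0;0 0 0 -1.5 0;0 0 0 -1.5 0;0 0 0 -1.5 0;0 0 0 -1.5 0"
}}

```text
time: 13.18
tcp_pos: [0.5612, 0.0338, 0.0666]
eef_rot: [0.0, 0.551, 0.835, -0.0]
contact_force: [-3.2, 0.6, 16.0]
opening: 0.183
finger_force: 45.0
```

>>> {"op": "step_arm", "data": {
  "motion": "0 0 0 -1.5 0;0 0 0 -1.5 0;0 0 0 -1.5 0;0 0 0 -1.5 0;0 0 0 0 0;0 0 0 0 0"
}}

```text
time: 13.68
tcp_pos: [0.5611, 0.0338, 0.0666]
eef_rot: [0.0, 0.507, 0.862, -0.0]
contact_force: [-4.6, 0.0, 17.0]
opening: 0.181
finger_force: 45.0
```

```bash
python3 look.py | grep -v 0.0775
```

```text
q [ 0.492  0.419 -0.758  1.839  0.336  1.016  0.106] tcp [0.5611 0.0338 0.0666] open 0.18089791415372863 F [-4.6   0.02 17.  ] tau [-0.054  0.833 -0.074]
shift to axis cm [-0.01  0.08  0.01]
tool y cw -29.121964609387142 -> x-aligned minutes 12.52 +36n
yel 0.0475 227 [363.2, 337.5] min 38.74 r 36.2
yel 0.0475 225 [262.0, 337.0] min 58.36 r 35.9
yel 0.0475 189 [312.0, 360.0] min 48.61 r 37.8
yel 0.0475 6 [186.5, 383.0] min 59.19 r 88.4
yel 0.0475 10 [352.6, 383.1] min 43.91 r 57.5
```

>>> {"op": "step_arm", "data": {
  "motion": "0 -0.01 0 -0.7 0;0 0 0 -0.7 0;0 0 0 0 0;0 0 0 0 0;0 0 0 0 0"
}}

```text
time: 14.15
tcp_pos: [0.5611, 0.0338, 0.0666]
eef_rot: [0.0, 0.496, 0.868, -0.0]
contact_force: [-3.5, 0.0, 17.1]
opening: 0.181
finger_force: 45.0
```

```bash
python3 look.py | head -4
```

```text
q [ 0.496  0.42  -0.762  1.839  0.338  1.017  0.129] tcp [0.5611 0.0338 0.0666] open 0.18060159095697068 F [-3.49  0.04 17.12] tau [-0.021  0.71  -0.155]
shift to axis cm [-0.01  0.08  0.01]
tool y cw -30.512180830000812 -> x-aligned minutes 12.25 +36n
yel 0.0475 225 [262.1, 337.0] min 58.06 r 35.9
```

>>> {"op": "step_arm", "data": {
  "motion": "0 -0.02 -0.01 0.1 0;0 0 0 0 0;0 -0.01 -0.01 0 0;0 0 0 0 0;0 0 0 0 0"
}}

```text
time: 14.62
tcp_pos: [0.561, 0.0337, 0.0666]
eef_rot: [0.0, 0.497, 0.868, 0.0]
contact_force: [-1.5, 0.2, 13.7]
opening: 0.18
finger_force: 45.0
```

```bash
python3 look.py | head -4
```

```text
q [ 0.496  0.419 -0.762  1.839  0.338  1.016  0.128] tcp [0.561  0.0337 0.0666] open 0.17966822968237298 F [-1.48  0.23 13.7 ] tau [ 0.134  0.269 -0.109]
shift to axis cm [-0.01  0.09  0.01]
tool y cw -30.42030107612044 -> x-aligned minutes 12.26 +36n
yel 0.0475 222 [262.1, 336.8] min 58.12 r 35.9
```

>>> {"op": "step_arm", "data": {
  "motion": "0 -0.01 -0.02 0.1 0;0 0 0 0 0;0 0 -0.01 0 0;0 0 0 0 0"
}}

```text
time: 15.0
tcp_pos: [0.561, 0.0337, 0.0667]
eef_rot: [0.001, 0.497, 0.867, 0.0]
contact_force: [0.5, 1.1, 10.4]
opening: 0.18
finger_force: 45.0
```

>>> {"op": "step_arm", "data": {
  "motion": "0 0 0 0 0;0 0 0 0 0",
  "squeeze": 10
}}

```text
time: 15.17
tcp_pos: [0.561, 0.0337, 0.0666]
eef_rot: [0.0, 0.498, 0.867, 0.0]
contact_force: [0.3, 0.9, 8.2]
opening: 0.184
finger_force: 10.0
```

>>> {"op": "step_arm", "data": {
  "motion": "0 0 0 0 0.2;0 0 0 0 0.25;0 0 0 0 0.3;0 0 0 0 0.35;0 0 0 0 0.35;0 0 0 0 0.35"
}}

```text
time: 15.67
tcp_pos: [0.5602, 0.0334, 0.0655]
eef_rot: [-0.0, 0.498, 0.867, -0.0]
contact_force: [-0.5, -0.3, 0.3]
opening: 0.337
finger_force: 0.0
```

>>> {"op": "step_arm", "data": {
  "motion": "0 0 -0.5 0 0.35;0 0 -1 0 0.35;0 0 -2 0 0.35;0 0 -2 0 0.35;0 0 -2 0 0.35;0 0 -2 0 0.35;0 0 -2 0 0.6;0 0 -2 0 1;0 0 0 0 1;0 0 0 0 1"
}}

```text
time: 16.5
tcp_pos: [0.5612, 0.0337, 0.2026]
eef_rot: [0.001, 0.497, 0.867, 0.001]
contact_force: [-0.6, 0.1, -0.5]
opening: 0.565
finger_force: 0.0
```

>>> {"op": "step_arm", "data": {
  "motion": "0 0 0 0 1;0 0 0 0 1;0 0 0 0 1;0 0 0 0 1"
}}

```text
time: 16.83
tcp_pos: [0.5601, 0.0335, 0.2001]
eef_rot: [-0.001, 0.497, 0.867, -0.0]
contact_force: [1.1, 0.2, 0.0]
opening: 0.875
finger_force: 0.0
```

```bash
python3 look.py w6
```

```text
q [ 0.56   0.275 -0.817  1.704  0.209  1.255  0.226] tcp [0.5601 0.0335 0.2001] open 0.8750999585940412 F [1.12 0.25 0.04] tau [ 0.036 -0.118 -0.018]
shift to axis cm [-0.04  0.2  13.36]
tool y cw -30.330822278595424 -> x-aligned minutes 12.28 +36n
red 0.045 61 [189.7, 141.1] min 1.68 r 130.1
red 0.045 32 [313.5, 273.5] min 48.37 r 40.3
yel 0.0475 19 [183.7, 128.5] min 2.18 r 138.7
yel 0.0475 92 [313.5, 255.0] min 48.45 r 21.3
yel 0.0475 277 [435.0, 298.8] min 36.19 r 131.6
yel 0.0475 42 [384.4, 358.2] min 42.59 r 147.6
yel 0.0475 9 [394.1, 358.9] min 41.97 r 153.2
yel 0.0775 19 [183.7, 128.5] min 2.72 r 129.9
yel 0.0775 92 [313.5, 255.0] min 48.64 r 11.3
yel 0.0775 277 [435.0, 298.8] min 35.51 r 114.6
yel 0.0775 42 [384.4, 358.2] min 42.25 r 125.8
yel 0.0775 9 [394.1, 358.9] min 41.62 r 131.0
grn 0.042 35 [215.6, 101.7] min 5.00 r 135.8
grn 0.042 59 [277.6, 252.0] min 60.06 r 39.1
crop 153 111
```

View pics/w6.png

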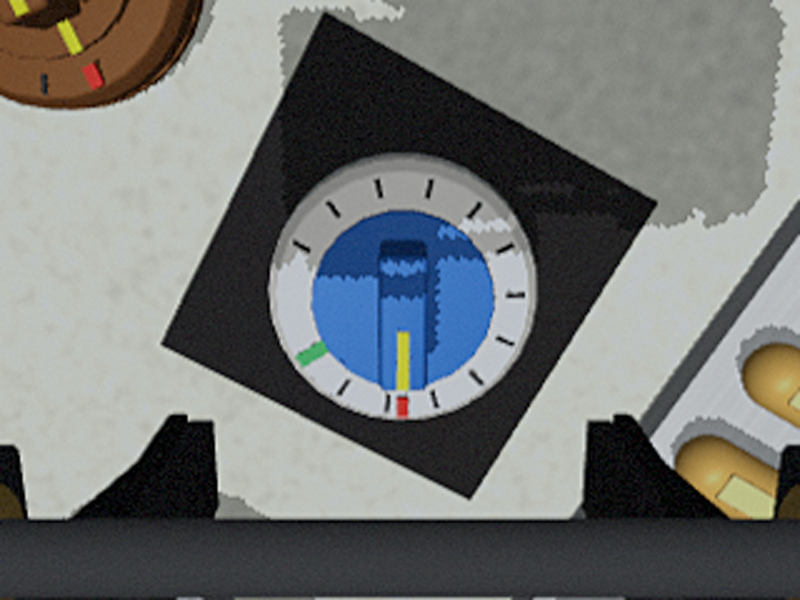

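The pointer line ends at the red tab, both at crop x of about 402. The green tick still reads 60.06, so the body has not moved, and the gripper is clear.

```bash
python3 -c "
from bench import manip
print(manip.job_done())"
```

```text
the job is handed in; nothing more can be done
None
```

The job is handed in: I wound the dial to about 61.4 minutes, past the green mark, then turned it back to the red marker at about 48.3 minutes and let go; the timer body showed no measurable slide or twist, the press read at most 17 N, and it took about 17 s.

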